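Snap the spring retaining ring into the groove above a grinding disc

TASK

One of the two green spindle stands has a grinding disc on it that still needs its retaining ring. Squeeze the two upright eyes of the spring ring together, which spreads it, lower it spread over the spindle's nose until it is down at the disc, and let it contract into the groove so that it lies flat, fully closed and centred round the spindle.

Things in the scene. Friction and masses are not known exactly. Their poses are not given: they have to be found in the camera images.
- ring: Loose dark oiled steel spring ring, 120 g, lying flat: waisted oval, 8 mm thick, 110 x 70 mm; spring hinge (bright barrel) at one end, two upright eye tabs on the crossed bows at the other. Origin: its centre, underside; +x to the eyes, z up. Hinge at x -52 mm, eyes at x +48. Opening: 39 mm wide across y at the waists (x 0), 59 when spread (waists then at x -5); 80 long. Fits at any yaw.
- ring_eyes (a point): Point midway between the ring's eye tabs at grasping height (TCP here), 33 mm above its underside. Tabs: 14 mm along the ring's x, 5 thick, tops 50 mm above the underside. They stand apart along the ring's y: 64 mm over the outsides closed, 20 spread, at a stop. Pinching them spreads the ring; needs 4 to 9 N, grip with 15 to 40 N.
- ring_left (a joint): Swing of each half-bow about the spring hinge (both move alike): 0 = closed, contracted; 0.2 rad = fully spread, at the stop. The spring closes it by itself when the eyes are let go.
- groove (a point): On the vertical axis of the fixed stand that carries the dark 125 mm disc, at the disc's top face, 50 mm above the table = floor of the groove. Above it: groove 36 mm dia, 16 high; nose 44 mm dia for 4 mm, then tapering to 18 dia at 36 mm up. The ring ends flat on the disc, origin at this point. The other stand (same nose, only a small steel flange, no disc) is not used.
Mind the look-alikes: they are no part of the job. What is shaped like the ring but turquoise or yellow is not meant.

How it is judged:
By the outcome, as a careful person would: the job done as asked, in the order asked, and still so for the second after the job is handed in, with the robot touching nothing.
It also fails if it takes over 38 s, if anything falls off the work surface, if the arm or the gripper's body presses on something with over 40 N, if the wrist force passes 120 N, or if a joint passes its speed limit or range.

ROBOT

A 6-joint arm with a two-finger parallel gripper is mounted at the origin on the work surface. World frame = base frame: x ahead of the robot, y to its left, z up, the work surface at z = 0. Lengths are in m, angles in degrees, forces in N, time in s.
With the tool pointing down it reaches from about 0.25 to 0.725 m from the base axis. Payload 9.7 kg.
Tool frame: the origin (TCP) lies between the finger pads, 19 mm behind the fingertips; this is the grasp point; z points along the fingers, y is the line along which they close (so a half turn about z gives the same grasp; the last joint's range is limited). The gripper opens to 85 mm and grips with 20 to 120 N. Pads are 22 mm wide; open, the fingers measure 114 mm over their backs; the gripper's body (76 mm by 85 mm) begins 54 mm behind the grasp point. The pads swing forward as they close: fully open they stand 13 mm farther back than shut.
Start: joints at [69.385, 4.979, 10.078, 95.1, 0, 90], TCP at [0.194, 0.515, 0.25] pointing down, gripper open.
Joint ranges: [-179.16, 179.16], [-48.56, 103.87], [-65.8, 70.77], [-126.05, 130.52], [-82.76, 87.17], [-180, 180]. Speed limits (degrees/s): [127.2, 127.2, 147.25, 180, 180, 180].

INTERFACE

Orientations are given as [roll, pitch, yaw] about the fixed x, y, z axes, in that order (R = Rz(yaw) Ry(pitch) Rx(roll)).
In Python, from workcell import bot, viewer, finder gives the robot as it stands.
- The arm moves only by the tool move_arm, never from a script. Its arguments are lists of equal length, an entry for each row: "offset": the shift along the tool's x, y, z in cm, a list of three; "twist": the turn, a rotation vector about the tool's x, y, z in rad, a list of three; "grip": the opening, from 0 (shut) to 1 (fully open). In form: {"offset": [[x, y, z], ...], "twist": [[ax, ay, az], ...], "grip": [grip, ...]}. A call has 1 to 5 rows; each row shifts and turns the commanded pose from where the row before left it, along the tool's axes as they then stand; what a row does not reach is not made up. A row lasts 1/10 s, in which the tool goes at most 50 mm and 8.59 degrees, less where a joint would pass 70% of its speed; a pose out of reach is approached as far as the arm can. A call is refused whole if a number of a shift passes 5 or a number of a turn 0.15, either way. A call with a gripper value outside its range is refused whole. The fingers move at their own pace and stop on an object; "force" is the grip in N (left out, the last holds). Time passes only in rows, so rows that do not move let the fingers close. It gives the time, the measured TCP pose, the force, the opening and the grip force at its end, in the units of the state.
- bot.get_obs(): the state, without advancing time (a new reading comes with each control period).
- viewer.camera(name): name is "side" or "top" or "wrist"; returns a dict with "color" (384x512x3 uint8, red, green, blue), "depth" (384x512 float32, m along the optical axis (not along the pixel's ray), 0 where there is no reading), "vfov" (degrees; the focal length in pixels is half the picture's height over the tangent of half this angle, whatever the lens; pixels are square), "cx", "cy" (the principal point, pixels), "k1" (the pictures are not rectified: a ray, as slopes to the right and down, at radius r is drawn at 1 + k1 r^2 times it, then the intrinsics apply), "position" and "attitude" of the camera in the world; the wrist camera has in their place "tool_from_camera" (4x4, takes a point from camera to tool coordinates, whose origin is the TCP and whose axes are the flange's). Camera axes: x right, y down, z forward; pixel columns grow to the right and rows downward; lengths in m; the calibration is good to about 2 mm. A picture is of the moment at which its call begins: read the wrist's pose just before it.
- bot.job_done(): hands the job in; it is judged then, once.
Trained networks look in a picture, given as the dict that the camera call returned (one of the last four; its "shot" number tells which), for a name from the list of things; names that differ only in an ending like _2 or _b are one class to them, and where a whole thing is asked for, a point or a joint stands for the part that bears it (a point fixed in the world has none). Each returns a list of dicts, best first, with "p" (0 to 1); they miss things now and then, are a little off and sometimes report something else, mostly with a low value. They report only what shows in the picture. A call takes as long as a camera call. They do not tell look-alikes from the thing itself.
- finder.boxes_of(picture, thing): "position" ([column, row] in pixels, amid what is visible of it).
- finder.pinpoint(picture, thing): "position" ([column, row] in pixels: a listed point, or the origin of a listed thing).
The state is a dict: "time": time; "q": joint angles; "qd": joint speeds; "joint_efforts": joint torques, N m; "ee_pos": TCP position; "tcp_rot": TCP orientation; "wrist_force": force on the tool from outside, world axes, zero at the start; "torque": the same for the moment, N m; "opening": finger opening in m; "grasp_force": force on a finger pad.
Only numpy, scipy, OpenCV 4.12 (cv2) and the standard library are available. Lean on these libraries where they do the work, as an engineer would, in place of code of your own. Each camera call takes 0.05 s, during which the arm holds its last target. There are 200 camera calls.

## Working session

There is one attempt and no reset: what is moved stays moved. The work goes in short steps, Python scripts to look and compute and a tool call to move; the robot and the scene stay as the last step left them, time stands still between calls to the robot, and variables do not carry over. Pictures are saved under pics/ and viewed, at most 10 in all, crops included, and the job is handed in when it is done.

Besides the shell and the picture viewer there is one more tool, called after ">>>" as name(argument=value, ...), one argument or row to a line, values as JSON. move_arm: Moves the arm, as the interface text tells. Its arguments: {"type":"object","properties":{"offset":{"type":"array","items":{"type":"array","items":{"type":"number"}}},"twist":{"type":"array","items":{"type":"array","items":{"type":"number"}}},"grip":{"type":"array","items":{"type":"number"}},"force":{"type":"number"}},"required":["offset","twist","grip"]}

```bash
mkdir -p pics; cat > h.py <<'E'
import numpy as np, cv2, pickle
from scipy.spatial.transform import Rotation as R
from workcell import bot, viewer, finder
def pose(p):
    if "tool_from_camera" in p:
        o=p["obs"]; T=np.eye(4); T[:3,:3]=rot(o["tcp_rot"]); T[:3,3]=o["ee_pos"]
        return T@np.array(p["tool_from_camera"])
    T=np.eye(4); T[:3,:3]=rot(p["attitude"]); T[:3,3]=p["position"]; return T
def rot(a):
    a=np.array(a,float)
    return a if a.shape==(3,3) else R.from_euler('xyz',a,degrees=True).as_matrix()
def cam(n):
    o=bot.get_obs(); p=viewer.camera(n); p["obs"]=o; return p
def K(p):
    f=p["color"].shape[0]/2/np.tan(np.radians(p["vfov"]/2)); return np.array([[f,0,p["cx"]],[0,f,p["cy"]],[0,0,1]])
def ray(p,uv):
    return np.append(cv2.undistortPoints(np.array([[uv]],float),K(p),np.array([p["k1"],0,0,0.]))[0,0],1) 
def at_z(p,uv,z):
    T=pose(p); d=T[:3,:3]@ray(p,uv); return T[:3,3]+d*(z-T[2,3])/d[2]
def by_depth(p,uv):
    T=pose(p); u,v=np.round(uv).astype(int); d=p["depth"][v,u]; return (T@np.append(ray(p,uv)*d,1))[:3]
def cloud(p):
    h,w=p["depth"].shape; uv=np.stack(np.meshgrid(np.arange(w),np.arange(h)),-1).reshape(-1,1,2).astype(float)
    r=cv2.undistortPoints(uv,K(p),np.array([p["k1"],0,0,0.]))[:,0]
    r=np.c_[r,np.ones(len(r))]*p["depth"].reshape(-1,1); T=pose(p)
    return (r@T[:3,:3].T+T[:3,3]).reshape(h,w,3)
def project(p,X):
    T=np.linalg.inv(pose(p)); c=T[:3,:3]@np.array(X)+T[:3,3]
    return cv2.projectPoints(c.reshape(1,1,3),np.zeros(3),np.zeros(3),K(p),np.array([p["k1"],0,0,0.]))[0].ravel()
def save(p,n): cv2.imwrite(f"pics/{n}.png",p["color"][:,:,::-1])
E
python3 - <<'E'
from h import *
print({k:np.round(v,3) if not isinstance(v,str) else v for k,v in bot.get_obs().items()})
ims=[]
for n in ["top","side"]:
    p=cam(n); print(n,p["vfov"],p["position"],p["attitude"],p["k1"]); ims.append(p["color"])
    for t in ["ring","ring_eyes","groove"]:
        for f in (finder.boxes_of,finder.pinpoint):
            try:
                for d in f(p,t)[:6]: print(t,f.__name__,np.round(d["position"]),round(d["p"],2),np.round(by_depth(p,d["position"]),3))
            except Exception as e: print(t,f.__name__,e)
    pickle.dump(p,open(n+".pkl","wb"))
cv2.imwrite("pics/a.png",cv2.resize(np.vstack(ims),None,fx=.78,fy=.78)[:,:,::-1])
E
```

```text
{'time': np.float64(0.0), 'q': array([ 6.9386e+01,  5.0110e+00,  1.0033e+01,  9.5100e+01, -2.0000e-03,
        9.0001e+01]), 'qd': array([ 0.026, -0.059, -0.024,  0.014,  0.074,  0.036]), 'joint_efforts': array([-0.0000e+00, -5.2039e+01,  4.6480e+01,  1.7000e-02, -0.0000e+00,
        0.0000e+00]), 'ee_pos': array([0.194, 0.515, 0.249]), 'tcp_rot': array([-1.79922e+02,  2.00000e-03,  1.59386e+02]), 'wrist_force': array([-1.125, -0.381, -0.51 ]), 'torque': array([-0.031, -0.029, -0.039]), 'grasp_force': np.float64(0.0), 'opening': np.float64(0.086)}
top 44.16133083131396 [ 0.32153265 -0.00565658  1.13427446] [-169.46167152   -0.99957515  -91.27577468] -0.18190156211028305
ring call [309. 156.] 0.82 [ 0.625 -0.152 -0.001]
ring call [245. 197.] 0.71 [0.523 0.007 0.005]
ring call [150. 274.] 0.98 [ 0.341  0.239 -0.002]
ring call [302. 165.] 0.91 [ 0.6   -0.135 -0.   ]
ring call [146. 199.] 0.63 [0.507 0.23  0.084]
ring call [240. 194.] 0.57 [0.531 0.019 0.   ]
ring call [236. 200.] 0.33 [0.515 0.031 0.   ]
ring_eyes call [308. 157.] 0.82 [ 0.619 -0.149  0.003]
ring_eyes call [250. 182.] 0
[... 376 characters left out ...]
42 -0.58046662  0.47257543] [-121.79945067   -0.7104857   -27.72426678] -0.09925337902317065
ring call [140. 190.] 0.9 [0.325 0.174 0.03 ]
ring call [322. 241.] 0.88 [ 0.61  -0.13  -0.001]
ring call [247. 209.] 0.67 [ 0.529  0.039 -0.001]
ring call [254. 211.] 0.95 [ 0.54   0.025 -0.   ]
ring call [319. 241.] 0.81 [ 0.567 -0.171  0.045]
ring call [142. 187.] 0.73 [0.331 0.18  0.035]
ring_eyes call [320. 241.] 0.98 [ 0.57  -0.171  0.045]
ring_eyes call [247. 207.] 0.94 [0.529 0.04  0.005]
ring_eyes call [133. 187.] 0.84 [0.32  0.238 0.007]
ring_eyes call [235. 203.] 0.68 [0.484 0.004 0.048]
ring_eyes call [334. 241.] 0.62 [ 0.627 -0.148  0.006]
groove call [205. 162.] 0.72 [0.496 0.205 0.048]
```

View pics/a.png

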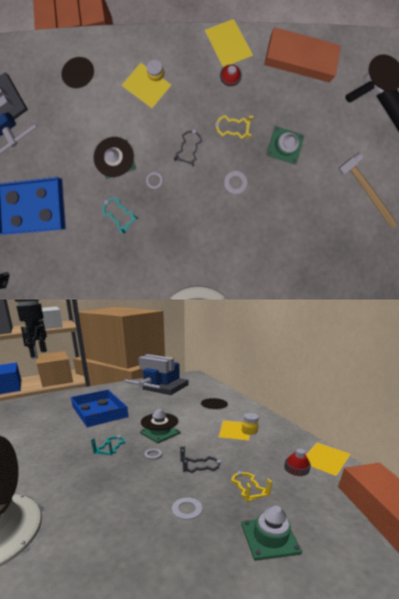

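Look-alikes for the ring in the top picture are the dark one at (240,190), the yellow one at (302,163) and the turquoise one at (151,275). I choose the dark steel ring. The stand with the dark disc is at (146,198), and the plain stand at (370,183) is not used. Next I check the choice in a close crop.

```bash
python3 - <<'E'
from h import *
t=pickle.load(open("top.pkl","rb")); s=pickle.load(open("side.pkl","rb"))
a=cv2.resize(t["color"][155:225,205:275],(560,560),interpolation=cv2.INTER_CUBIC)[:300*2]
b=cv2.resize(s["color"][185:235,215:295],(800,500))
im=np.hstack([cv2.resize(a,(400,400)),cv2.resize(s["color"][180:240,215:275],(400,400),interpolation=cv2.INTER_CUBIC)])
cv2.imwrite("pics/b.png",im[:,:,::-1])
for p in (t,s):
    C=cloud(p); xy=C[...,:2]-[0.505,0.232]
    m=(np.hypot(*np.moveaxis(xy,-1,0))<.09)
    top=C[m&(C[...,2]>.044)&(C[...,2]<.056)]
    nose=C[m&(C[...,2]>.072)&(C[...,2]<.11)]
    print("disc",len(top),cv2.minEnclosingCircle(top[:,:2].astype(np.float32)),top[:,2].mean(),"nose",len(nose),nose.mean(0) if len(nose) else 0, nose[:,2].max() if len(nose) else 0)
    r=C[(abs(C[...,0]-.53)<.09)&(abs(C[...,1]-.02)<.08)&(C[...,2]>.025)&(C[...,2]<.06)]
    print(len(r),np.round(r,3)[:40].tolist())
E
```

```text
disc 1891 ((0.5107046961784363, 0.24166153371334076), 0.0634339302778244) 0.050152551024437955 nose 214 [0.50948766 0.23947676 0.08005816] 0.08997114322873068
35 [[0.51, 0.054, 0.05], [0.51, 0.051, 0.05], [0.508, 0.056, 0.05], [0.508, 0.054, 0.052], [0.508, 0.052, 0.048], [0.505, 0.058, 0.053], [0.505, 0.056, 0.054], [0.505, 0.054, 0.05], [0.507, 0.052, 0.041], [0.503, 0.061, 0.05], [0.503, 0.058, 0.05], [0.504, 0.056, 0.044], [0.504, 0.054, 0.043], [0.507, 0.053, 0.026], [0.501, 0.058, 0.049], [0.502, 0.056, 0.044], [0.504, 0.055, 0.03], [0.502, 0.06, 0.03], [0.501, 0.057, 0.035], [0.493, 0.003, 0.052], [0.492, 0.001, 0.054], [0.491, 0.003, 0.049], [0.49, 0.001, 0.053], [0.488, 0.003, 0.049], [0.488, 0.001, 0.052], [0.486, 0.003, 0.05], [0.486, 0.001, 0.049], [0.484, 0.005, 0.044], [0.484, 0.003, 0.048], [0.483, 0.001, 0.049], [0.483, 0.005, 0.04], [0.481, 0.003, 0.05], [0.482, 0.001, 0.044], [0.482, 0.003, 0.03], [0.482, 0.001, 0.029]]
disc 740 ((0.5083104968070984, 0.24340026080608368), 0.06485271453857422) 0.048476386798480466 nose 99 [0.5063727  0.2356826  0.07887632] 0.08537266
[... 221 characters left out ...]
503, 0.056, 0.047], [0.505, 0.054, 0.047], [0.508, 0.055, 0.046], [0.509, 0.053, 0.046], [0.51, 0.051, 0.047], [0.499, 0.059, 0.044], [0.501, 0.058, 0.043], [0.503, 0.056, 0.044], [0.506, 0.057, 0.043], [0.51, 0.055, 0.043], [0.511, 0.054, 0.043], [0.499, 0.058, 0.042], [0.5, 0.056, 0.042], [0.502, 0.055, 0.042], [0.505, 0.055, 0.041], [0.507, 0.055, 0.041], [0.509, 0.053, 0.042], [0.511, 0.052, 0.042], [0.499, 0.058, 0.039], [0.502, 0.059, 0.038], [0.504, 0.058, 0.038], [0.505, 0.055, 0.039], [0.506, 0.053, 0.04], [0.508, 0.052, 0.04], [0.51, 0.051, 0.04], [0.499, 0.058, 0.037], [0.501, 0.058, 0.036], [0.503, 0.056, 0.036], [0.505, 0.056, 0.036], [0.507, 0.055, 0.036], [0.51, 0.056, 0.035]]
```

View pics/b.png

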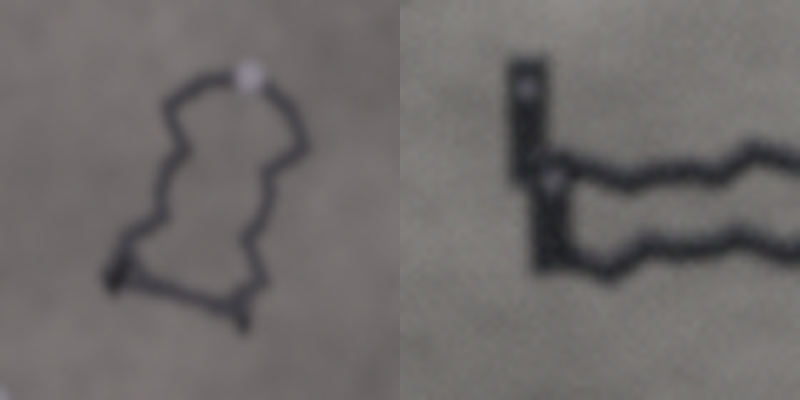

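The crop shows the dark steel ring. Its bright hinge is at top pixel (248,168), and the two upright eyes are at (226,203) and (247,211). That puts the eye midpoint near (0.496, 0.029) with ring yaw about 160°, which the tool already matches.

>>> move_arm(
  offset=[
    [-3,-2.3,0.5],
    [-3,-2.3,0.5],
    [-3,-2.3,0.5],
    [-3,-2.3,0.5],
    [-3,-2.3,0.5],
  ],
  twist=[
    [0,0,0],
    [0,0,0],
    [0,0,0],
    [0,0,0],
    [0,0,0],
  ],
  grip=[1,1,1,1,1],
  force=25,
)

```text
time: 1.2
ee_pos: [0.2941, 0.353, 0.2249]
tcp_rot: [180.0, 0.0, 159.4]
wrist_force: [1.3, 0.5, 1.7]
opening: 0.0855
grasp_force: 0.0
```

>>> move_arm(
  offset=[
    [-3,-2.3,0.3],
    [-3,-2.3,0.3],
    [-3,-2.3,0.3],
    [-3,-2.3,0.3],
    [-3,-2.3,0.3],
  ],
  twist=[
    [0,0,0],
    [0,0,0],
    [0,0,0],
    [0,0,0],
    [0,0,0],
  ],
  grip=[1,1,1,1,1],
)

```text
time: 1.7
ee_pos: [0.394, 0.1925, 0.2101]
tcp_rot: [180.0, 0.0, 159.4]
wrist_force: [0.5, 0.7, -0.5]
opening: 0.0854
grasp_force: 0.0
```

>>> move_arm(
  offset=[
    [-3,-2.3,0.3],
    [-3,-2.3,0.3],
    [-3,-2.3,0.3],
    [-3,-2.3,0.3],
    [-3,-2.3,0.3],
  ],
  twist=[
    [0,0,0],
    [0,0,0],
    [0,0,0],
    [0,0,0],
    [0,0,0],
  ],
  grip=[1,1,1,1,1],
)

```text
time: 2.2
ee_pos: [0.494, 0.0319, 0.1951]
tcp_rot: [180.0, 0.0, 159.4]
wrist_force: [1.9, 0.6, 0.4]
opening: 0.0854
grasp_force: 0.0
```

```bash
python3 - <<'E'
from h import *
p=cam("wrist"); o=p["obs"]; print(o["time"],o["ee_pos"],o["tcp_rot"],np.round(p["tool_from_camera"],3).tolist())
pickle.dump(p,open("w1.pkl","wb")); save(p,"c")
for t in ["ring","ring_eyes"]:
    for d in finder.pinpoint(p,t)[:3]: print(t,np.round(d["position"]),round(d["p"],2),np.round(at_z(p,d["position"],0 if t=="ring" else .033),4))
for uv in [(0,0)]: pass
print(project(p,[.5085,.242,.05]), project(p,[.4955,.029,.033]))
E
```

```text
2.2 [0.49400857 0.0318937  0.19505451] [1.79983344e+02 2.91129383e-02 1.59375647e+02] [[0.0, -0.963, -0.269, 0.069], [1.0, 0.0, -0.0, 0.0], [0.0, -0.269, 0.963, -0.124], [0.0, 0.0, 0.0, 1.0]]
ring [258. 218.] 0.92 [0.5437 0.0191 0.    ]
ring [168. 296.] 0.76 [ 0.6027 -0.1252  0.    ]
ring_eyes [257. 186.] 0.85 [0.4987 0.0334 0.033 ]
[471.46874882 123.20054083] [251.41465594 184.22783104]
```

View pics/c.png

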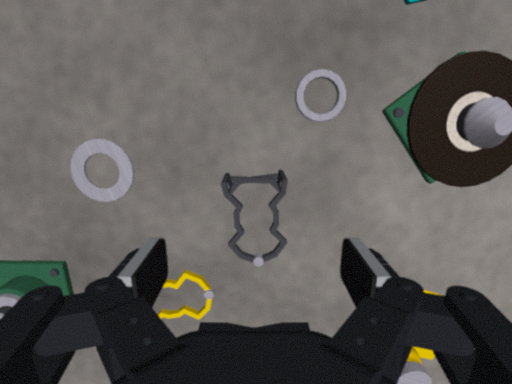

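The ring is centred in the wrist view, with eyes at about (228,180) and (283,180) and the hinge at (258,261). I refine with the depth image.

```bash
python3 - <<'E'
from h import *
p=pickle.load(open("w1.pkl","rb")); C=cloud(p); g=p["color"].astype(float).mean(2)
R0=slice(160,215); e=C[165:200,215:300].reshape(-1,3); e=e[(e[:,2]>.02)&(e[:,2]<.06)]
m=e.mean(0); T=rot(p["obs"]["tcp_rot"]); t=p["obs"]["ee_pos"]
l=(e-t)@T
a=l[l[:,1]<0]; b=l[l[:,1]>0]
for q in (a,b): print(len(q),np.round(np.median(q,0),4),np.round(q.min(0),4),np.round(q.max(0),4))
h=at_z(p,(258,261),.012); print("hinge",h,(h-t)@T)
S=(C[...,2]>.045)&(C[...,2]<.055)&(C[...,1]>.15); d=C[S]
# circle fit on outer disc boundary via convex hull of visible pts
H=cv2.convexHull(d[:,:2].astype(np.float32))[:,0]
print(cv2.minEnclosingCircle(H),d[:,2].mean())
px,py=np.where(S); 
from scipy.optimize import least_squares
c=least_squares(lambda c:np.hypot(H[:,0]-c[0],H[:,1]-c[1])-.0625,[.509,.242],loss="soft_l1",f_scale=.001).x; print(c, len(H))
E
```

```text
152 [-0.001  -0.027   0.1471] [-0.0095 -0.0315  0.1437] [ 0.0045 -0.0239  0.1747]
153 [0.0021 0.0275 0.1462] [-0.0069  0.025   0.1433] [0.0072 0.0316 0.1746]
hinge [0.58927002 0.00156064 0.012     ] [-0.09974761  0.0051126   0.18310671]
((0.5077147483825684, 0.24385590851306915), 0.06294669955968857) 0.05010558558658091
[0.50753475 0.24391487] 47
```

>>> move_arm(
  offset=[
    [0.05,0,3.5],
    [0,0,3.5],
    [0,0,3.5],
    [0,0,3.5],
    [0,0,2.2],
  ],
  twist=[
    [0,0,-0.05],
    [0,0,0],
    [0,0,0],
    [0,0,0],
    [0,0,0],
  ],
  grip=[1,1,1,1,1],
)

```text
time: 2.85
ee_pos: [0.4913, 0.0345, 0.0307]
tcp_rot: [-180.0, -0.1, 162.3]
wrist_force: [0.6, 0.5, -0.3]
opening: 0.085
grasp_force: 0.0
```

>>> move_arm(
  offset=[
    [0,0,0],
    [0,0,0],
    [0,0,0],
    [0,0,0],
    [0,0,0],
  ],
  twist=[
    [0,0,0],
    [0,0,0],
    [0,0,0],
    [0,0,0],
    [0,0,0],
  ],
  grip=[0.15,0.15,0.15,0.15,0.15],
  force=25,
)

```text
time: 3.35
ee_pos: [0.4952, 0.0345, 0.0376]
tcp_rot: [179.8, 0.3, 162.3]
wrist_force: [-3.7, 1.8, 15.1]
opening: 0.0181
grasp_force: 23.9
```

>>> move_arm(
  offset=[
    [0,0,0],
    [0,0,0],
    [0,0,0],
    [0,0,0],
    [0,0,0],
  ],
  twist=[
    [0,0,0],
    [0,0,0],
    [0,0,0],
    [0,0,0],
    [0,0,0],
  ],
  grip=[0.15,0.15,0.15,0.15,0.15],
)

```text
time: 3.85
ee_pos: [0.4952, 0.0345, 0.0376]
tcp_rot: [179.8, 0.3, 162.3]
wrist_force: [-4.5, 2.2, 14.9]
opening: 0.0182
grasp_force: 24.5
```

>>> move_arm(
  offset=[
    [0,0,-0.5],
    [0,0,-2],
    [0,0,-3],
    [0,0,-3],
    [0,0,-3.5],
  ],
  twist=[
    [0,0,0],
    [0,0,0],
    [0,0,0],
    [0,0,0],
    [0,0,0],
  ],
  grip=[0.15,0.15,0.15,0.15,0.15],
)

```text
time: 4.35
ee_pos: [0.4927, 0.0338, 0.1553]
tcp_rot: [180.0, 0.0, 162.3]
wrist_force: [1.1, -0.4, -1.4]
opening: 0.0178
grasp_force: 24.7
```

```bash
python3 - <<'E'
from h import *
p=cam("wrist"); o=p["obs"]; print(o["time"],o["ee_pos"],o["tcp_rot"],o["wrist_force"],o["opening"],o["grasp_force"])
pickle.dump(p,open("w2.pkl","wb")); s=cam("side"); pickle.dump(s,open("s2.pkl","wb"))
u,v=project(s,o["ee_pos"]).astype(int); c=s["color"][max(v-75,0):v+75,max(u-100,0):u+100]; print(u,v)
cv2.imwrite("pics/d.png",np.hstack([p["color"],cv2.resize(c,(512,384))])[:,:,::-1] if 0 else np.hstack([cv2.resize(p["color"],(400,300)),cv2.resize(c,(400,300))])[:,:,::-1])
for q in (p,s):
  for t in ["ring","ring_eyes"]:
    for d in finder.pinpoint(q,t)[:3]:
        b=by_depth(q,d["position"]); print(t,np.round(d["position"]),round(d["p"],2),np.round(b,3),np.round((b-o["ee_pos"])@rot(o["tcp_rot"]),4))
E
```

```text
4.35 [0.49271081 0.0338107  0.15529778] [1.79981053e+02 4.46604368e-02 1.62260263e+02] [ 1.13010208 -0.35942936 -1.4088603 ] 0.017778095373852 24.69922363758087
232 149
ring [509. 142.] 0.47 [0.502 0.226 0.074] [0.0503 0.1859 0.0811]
ring_eyes [255. 271.] 0.63 [ 0.586  0.006 -0.001] [-0.0968  0.002   0.1565]
ring [318. 241.] 0.67 [ 0.566 -0.17   0.045] [-0.1318 -0.1723  0.1107]
ring [143. 186.] 0.61 [0.345 0.244 0.   ] [0.2048 0.1552 0.1548]
ring_eyes [237. 147.] 0.87 [0.493 0.013 0.169] [-0.0062 -0.0197 -0.014 ]
ring_eyes [330. 240.] 0.86 [ 0.619 -0.144  0.008] [-0.1741 -0.1314  0.147 ]
ring_eyes [131. 188.] 0.65 [0.313 0.237 0.005] [0.2334 0.1391 0.1498]
```

View pics/d.png

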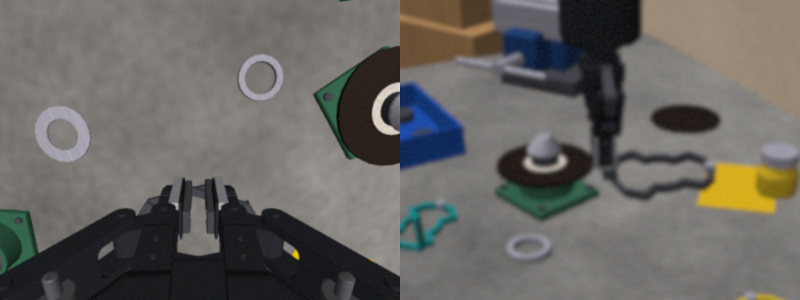

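The ring is held spread and roughly level. In the side view its hinge is at about (287,155), with open bows. I measure its pose in the tool frame.

```bash
python3 - <<'E'
from h import *
s=pickle.load(open("s2.pkl","rb")); o=s["obs"]; T=rot(o["tcp_rot"]); t=o["ee_pos"]
l=(cloud(s)-t)@T
m=(l[...,0]>-.125)&(l[...,0]<-.012)&(abs(l[...,1])<.06)&(l[...,2]>.0)&(l[...,2]<.07)
q=l[m]; print(len(q))
A=np.c_[q[:,:2],np.ones(len(q))]; print("plane",np.linalg.lstsq(A,q[:,2],rcond=None)[0])
for lo in np.arange(-.12,-.01,.01):
    k=q[(q[:,0]>=lo)&(q[:,0]<lo+.01)]
    if len(k): print(round(lo,2),len(k),"y",np.round([k[:,1].min(),k[:,1].max()],3),"z",np.round(np.percentile(k[:,2],[5,50,95]),4))
v,u=np.where(m); br=s["color"][v,u].mean(1); i=br.argsort()[-8:]; print(np.c_[np.round(q[i],4),br[i]])
E
```

```text
532
plane [0.01545536 0.00128265 0.03443462]
-0.12 13 y [-0.017  0.017] z [0.0276 0.0299 0.0315]
-0.11 80 y [-0.036  0.034] z [0.0291 0.0315 0.0384]
-0.1 47 y [-0.041  0.034] z [0.0302 0.0333 0.0376]
-0.09 53 y [-0.037  0.03 ] z [0.0304 0.0333 0.038 ]
-0.08 51 y [-0.037  0.032] z [0.0302 0.0329 0.0382]
-0.07 48 y [-0.038  0.035] z [0.0302 0.0335 0.0383]
-0.06 47 y [-0.04   0.036] z [0.0303 0.0328 0.038 ]
-0.05 53 y [-0.044  0.043] z [0.0307 0.033  0.0386]
-0.04 53 y [-0.051  0.049] z [0.0304 0.033  0.0381]
-0.03 51 y [-0.05   0.045] z [0.0301 0.0331 0.0386]
-0.02 36 y [-0.043  0.027] z [0.0304 0.0351 0.0371]
[[-1.14000000e-01 -4.80000000e-03  2.80000000e-02  1.38333333e+02]
 [-1.12600000e-01 -2.10000000e-03  2.92000000e-02  1.39333333e+02]
 [-1.08500000e-01 -1.70000000e-03  2.91000000e-02  1.42666667e+02]
 [-1.14800000e-01 -1.60000000e-03  2.73000000e-02  1.44333333e+02]
 [-1.10000000e-01 -4.00000000e-03  2.81000000e-02  1.45000000e+02]
 [-1.09300000e-01  1.40000000e-03  2.83000000e-02  1.47666667e+02]
 [-1.13600000e-01  1.70000000e-03  2.89000000e-02  1.51000000e+02]
 [-1.11200000e-01  8.00000000e-04  2.82000000e-02  1.52333333e+02]]
```

>>> move_arm(
  offset=[
    [0.7,1.3,0],
    [1.5,2.8,0],
    [1.8,3.4,0],
    [1.8,3.4,0],
    [1.8,3.4,0],
  ],
  twist=[
    [0,0,0],
    [0,0,0],
    [0,0,0],
    [0,0,0],
    [0,0,0],
  ],
  grip=[0.15,0.15,0.15,0.15,0.15],
)

```text
time: 5.15
ee_pos: [0.4629, 0.1948, 0.1521]
tcp_rot: [-180.0, -0.1, 162.2]
wrist_force: [0.6, -0.3, -0.7]
opening: 0.0172
grasp_force: 24.7
```

>>> move_arm(
  offset=[
    [1.6,3,0],
    [1.2,2.2,0.2],
    [0.56,1.04,0.3],
    [0,0,0.3],
    [0,0,0],
  ],
  twist=[
    [0,0,0],
    [0,0,0],
    [0,0,0],
    [0,0,0],
    [0,0,0],
  ],
  grip=[0.15,0.15,0.15,0.15,0.15],
)

```text
time: 5.65
ee_pos: [0.4506, 0.2622, 0.144]
tcp_rot: [-179.9, -0.1, 162.3]
wrist_force: [0.1, -1.6, -1.6]
opening: 0.0181
grasp_force: 24.7
```

```bash
cat > chk.py <<'E'
from h import *
import sys
s=cam("side"); k=cam("top"); o=s["obs"]; T=rot(o["tcp_rot"]); t=o["ee_pos"]; print(o["time"],t,o["tcp_rot"],o["wrist_force"])
for n,q in (("side",s),("top",k)):
    pickle.dump(q,open(n+"3.pkl","wb"))
    W=cloud(q); l=(W-t)@T
    m=(l[...,0]>-.125)&(l[...,0]<-.015)&(abs(l[...,1])<.06)&(l[...,2]>.024)&(l[...,2]<.04)
    r=l[m]; rb=r[(r[:,0]<-.04)]
    print(n,len(r),"x min",np.percentile(r[:,0],1) if len(r) else 0,"z",np.percentile(r[:,2],[5,50,95]) if len(r) else 0)
    w=r[(r[:,0]>-.085)&(r[:,0]<-.045)]
    a=w[w[:,1]>.015][:,1]; b=w[w[:,1]<-.015][:,1]
    if len(a)and len(b): print(" waist y",np.percentile(a,[5,50,95]),np.percentile(b,[5,50,95]))
    d=np.hypot(W[...,0]-.508,W[...,1]-.2435)<.075
    disc=W[d&(W[...,2]>.045)&(W[...,2]<.055)]; nose=W[d&(W[...,2]>.078)&(W[...,2]<.09)&(np.hypot(W[...,0]-.508,W[...,1]-.2435)<.018)]
    H=cv2.convexHull(disc[:,:2].astype(np.float32))[:,0]
    c,rad=cv2.minEnclosingCircle(H); print(" disc",np.round(c,4),round(rad,4),"tool",np.round((np.array([*c,.05])-t)@T,4)," nose tool",np.round((nose.mean(0)-t)@T,4) if len(nose) else 0,len(nose))
E
python3 chk.py; python3 - <<'E'
from h import *
a=pickle.load(open("side3.pkl","rb"))["color"][95:215,140:300]; b=pickle.load(open("top3.pkl","rb"))["color"][140:260,70:230]
cv2.imwrite("pics/e.png",np.hstack([cv2.resize(i,(400,300),interpolation=cv2.INTER_CUBIC) for i in (a,b)])[:,:,::-1])
E
```

```text
5.65 [0.45062883 0.2621692  0.14396905] [-1.79911997e+02 -6.08905364e-02  1.62266690e+02] [ 0.09837144 -1.58161281 -1.55894803]
side 341 x min -0.11297475474512629 z [0.02971268 0.03296241 0.0382303 ]
 waist y [0.02163683 0.02746164 0.03176633] [-0.03884413 -0.0354095  -0.02747242]
 disc [0.5076 0.2451] 0.0657 tool [-0.0596  0.0012  0.0939]  nose tool [-0.0614 -0.0049  0.0617] 53
top 351 x min -0.11459667227476111 z [0.02550931 0.02933307 0.03520344]
 waist y [0.01972225 0.02646803 0.03195005] [-0.03992758 -0.03478267 -0.02887237]
 disc [0.5119 0.2406] 0.0633 tool [-0.0651 -0.0017  0.0939]  nose tool [-0.0622 -0.0024  0.0607] 125
```

View pics/e.png

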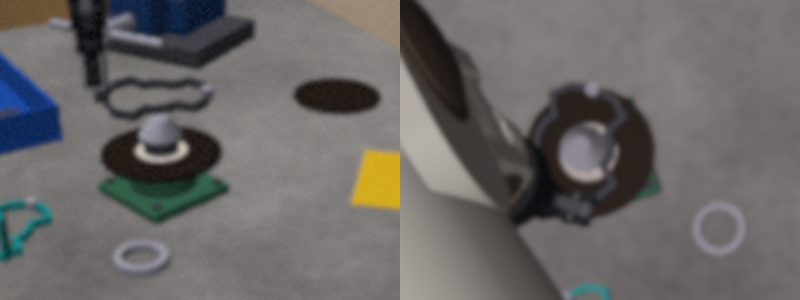

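The side view shows the spread ring hovering over the nose. The numbers ask for about +3 mm in tool y and −1.5 mm in tool x, then lowering.

>>> move_arm(
  offset=[
    [-0.15,0.3,0],
    [0,0,0.5],
    [0,0,1],
    [0,0,1],
    [0,0,0.5],
  ],
  twist=[
    [0,0,0],
    [0,0,0],
    [0,0,0],
    [0,0,0],
    [0,0,0],
  ],
  grip=[0.15,0.15,0.15,0.15,0.15],
)

```text
time: 6.25
ee_pos: [0.4529, 0.2646, 0.1132]
tcp_rot: [-179.9, -0.1, 162.2]
wrist_force: [0.2, -1.2, -2.2]
opening: 0.0175
grasp_force: 24.7
```

>>> move_arm(
  offset=[
    [0,0,0.7],
    [0,0,0.7],
    [0,0,0.6],
    [0,0,0.3],
    [0,0,0],
  ],
  twist=[
    [0,0,0],
    [0,0,0],
    [0,0,0],
    [0,0,0],
    [0,0,0],
  ],
  grip=[0.15,0.15,0.15,0.15,0.15],
)

```text
time: 6.75
ee_pos: [0.4533, 0.265, 0.0915]
tcp_rot: [-180.0, -0.0, 162.3]
wrist_force: [-0.5, -0.5, -1.0]
opening: 0.0174
grasp_force: 24.7
```

```bash
python3 chk.py
```

```text
6.75 [0.45327793 0.26497308 0.09153072] [-1.79973063e+02 -2.32014279e-02  1.62253434e+02] [-0.48990637 -0.5168695  -1.02247587]
side 326 x min -0.11355180260644411 z [0.02807035 0.03270349 0.03845762]
 waist y [0.02334501 0.02563514 0.02792528] [-0.03800801 -0.03130807 -0.01733659]
 disc [0.5094 0.2408] 0.0629 tool [-0.0608 -0.0059  0.0415]  nose tool [-0.0601 -0.0093  0.0092] 53
top 567 x min -0.11607668212375222 z [0.02627364 0.03418313 0.03981617]
 waist y [0.01923355 0.02830478 0.04713889] [-0.05754923 -0.0358123  -0.02165024]
 disc [0.5118 0.2405] 0.0631 tool [-0.0632 -0.0054  0.0415]  nose tool [-0.061  -0.0059  0.008 ] 119
```

>>> move_arm(
  offset=[
    [-0.1,0,0.2],
    [0,0,0.2],
    [0,0,0],
  ],
  twist=[
    [0,0,0],
    [0,0,0],
    [0,0,0],
  ],
  grip=[0.15,0.15,0.15],
)

```text
time: 7.15
ee_pos: [0.4547, 0.2649, 0.0883]
tcp_rot: [180.0, 0.0, 162.2]
wrist_force: [0.8, 0.0, 1.2]
opening: 0.0176
grasp_force: 25.2
```

>>> move_arm(
  offset=[
    [0,0,0.1],
    [0,0,0.2],
    [0,0,0.2],
    [0,0,0.2],
    [0,0,0.1],
  ],
  twist=[
    [0,0,0],
    [0,0,0],
    [0,0,0],
    [0,0,0],
    [0,0,0],
  ],
  grip=[0.3,0.45,0.6,0.75,0.9],
)

```text
time: 7.65
ee_pos: [0.4542, 0.2646, 0.0795]
tcp_rot: [-180.0, -0.0, 162.2]
wrist_force: [-0.1, 0.5, 0.8]
opening: 0.0763
grasp_force: 0.0
```

>>> move_arm(
  offset=[
    [0,0,0],
    [0,0,0],
    [0,0,0],
  ],
  twist=[
    [0,0,0],
    [0,0,0],
    [0,0,0],
  ],
  grip=[1,1,1],
)

```text
time: 7.95
ee_pos: [0.4544, 0.2647, 0.0799]
tcp_rot: [-180.0, -0.0, 162.3]
wrist_force: [-0.7, 0.8, -0.3]
opening: 0.0856
grasp_force: 0.0
```

```bash
python3 chk.py; python3 - <<'E'
from h import *
a=pickle.load(open("side3.pkl","rb"))["color"][110:200,150:270]
cv2.imwrite("pics/f.png",cv2.resize(a,(600,450),interpolation=cv2.INTER_CUBIC)[:,:,::-1])
E
```

```text
7.95 [0.45436285 0.26474796 0.07991867] [-1.79996153e+02 -1.02251071e-02  1.62252120e+02] [-0.69486311  0.83022765 -0.27298234]
side 538 x min -0.11835499228975231 z [0.02458549 0.03118926 0.03379349]
 waist y [0.01700656 0.01833976 0.04344534] [-0.05810524 -0.03865194 -0.02513971]
 disc [0.5106 0.2414] 0.064 tool [-0.0607 -0.0051  0.0299]  nose tool [-0.0586 -0.0086 -0.0024] 51
top 1098 x min -0.11929811162096628 z [0.02544584 0.02954126 0.03293029]
 waist y [0.02046526 0.03626935 0.0528984 ] [-0.05838644 -0.04235061 -0.02166243]
 disc [0.511  0.2408] 0.0627 tool [-0.0613 -0.0055  0.0299]  nose tool [-0.0599 -0.0066 -0.0033] 120
```

View pics/f.png

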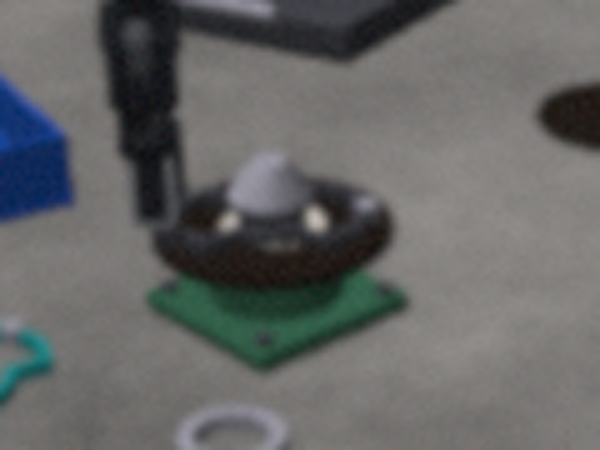

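The ring lies on the disc under the nose. The fingers are open and clear, so I retreat straight up and check with the wrist camera.

>>> move_arm(
  offset=[
    [0,0,-1],
    [0,0,-3],
    [0,0,-4],
    [0,0,-4],
    [0,0,-4],
  ],
  twist=[
    [0,0,0],
    [0,0,0],
    [0,0,0],
    [0,0,0],
    [0,0,0],
  ],
  grip=[1,1,1,1,1],
)

```text
time: 8.55
ee_pos: [0.4541, 0.2646, 0.2425]
tcp_rot: [180.0, 0.0, 162.3]
wrist_force: [1.0, 0.5, -0.3]
opening: 0.0854
grasp_force: 0.0
```

```bash
python3 - <<'E'
from h import *
p=cam("wrist"); pickle.dump(p,open("w4.pkl","wb")); o=p["obs"]; t=o["ee_pos"]; print(o["time"],t)
T=rot(o["tcp_rot"]); W=cloud(p)
cv2.imwrite("pics/g.png",cv2.resize(p["color"][110:310,130:390],(780,600),interpolation=cv2.INTER_CUBIC)[:,:,::-1])
m=np.hypot(W[...,0]-.509,W[...,1]-.2425)<.085
def L(q): return (q-t)@T
disc=W[m&(abs(W[...,2]-.05)<.003)]; c,r=cv2.minEnclosingCircle(disc[:,:2].astype(np.float32)); print("disc",c,r,L(np.array([*c,.05])))
n=W[m&(W[...,2]>.069)&(W[...,2]<.09)&(np.hypot(W[...,0]-.509,W[...,1]-.2425)<.03)]; print("nose",L(n).min(0),L(n).max(0))
rg=L(W[m&(W[...,2]>.0545)&(W[...,2]<.0625)]); print("ring",len(rg),rg.min(0),rg.max(0))
for lo in np.arange(-.12,.01,.01):
    k=rg[(rg[:,0]>=lo)&(rg[:,0]<lo+.01)]
    if len(k): print(round(lo,2),len(k),np.round(np.percentile(k[:,1],[1,99]),4),np.round(t[2]-np.median(k[:,2]),4))
e=L(W[m&(W[...,2]>.075)&(W[...,2]<.105)]); e=e[e[:,0]>-.03]; 
for q in (e[e[:,1]<-.004],e[e[:,1]>-.004]): print("eye",len(q),np.round(np.median(q,0),4),np.round(q.min(0),4),np.round(q.max(0),4))
E
```

```text
8.55 [0.45413991 0.26460202 0.24249427]
disc (0.5061401724815369, 0.2444961965084076) 0.06397394835948944 [-0.0555518  -0.00342075  0.19252172]
nose [-0.07883441 -0.02463839  0.15435179] [-0.03566336  0.01792601  0.17349092]
ring 1415 [-0.11166099 -0.03774279  0.18007694] [0.00213144 0.03160259 0.18803612]
-0.12 4 [-0.0065 -0.0008] 0.0599
-0.11 216 [-0.0251  0.0169] 0.0586
-0.1 137 [-0.0328  0.0256] 0.0581
-0.09 117 [-0.0377  0.0294] 0.0582
-0.08 103 [-0.0354  0.0247] 0.0583
-0.07 26 [-0.0276  0.022 ] 0.0582
-0.06 56 [-0.0278  0.0229] 0.0583
-0.05 106 [-0.0275  0.0228] 0.0583
-0.04 151 [-0.0282  0.0276] 0.058
-0.03 91 [-0.0338  0.0304] 0.058
-0.02 154 [-0.0268  0.0245] 0.0582
-0.01 247 [-0.0263  0.0289] 0.0583
-0.0 7 [-0.031  -0.0277] 0.0574
eye 140 [-0.0029 -0.0277  0.1435] [-0.0111 -0.0317  0.1404] [ 0.0023 -0.025   0.1674]
eye 145 [-0.0058  0.0269  0.1435] [-0.0143  0.0239  0.1412] [-0.0005  0.0316  0.1672]
```

View pics/g.png

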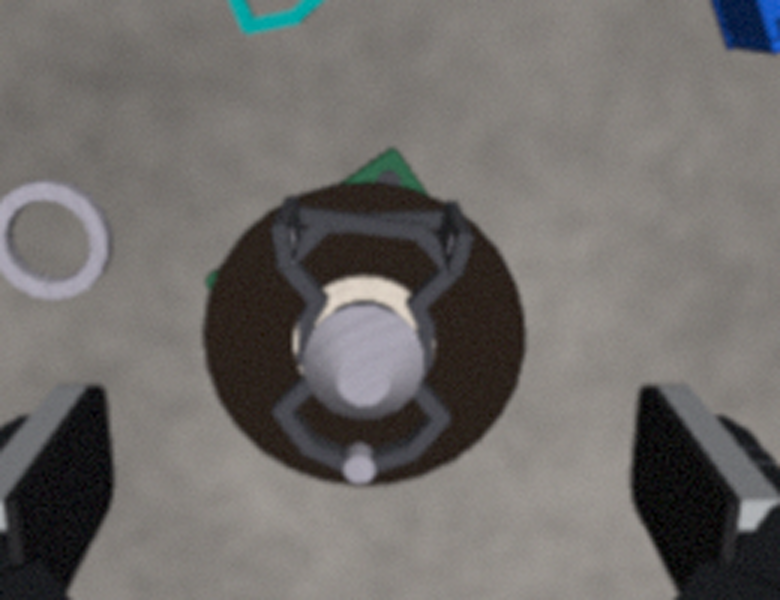

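The ring lies flat (top at z = 0.058 throughout) and closed (63 mm over the eyes). I check the centring once more with proper fits.

```bash
python3 - <<'E'
from h import *
from scipy.optimize import least_squares
p=pickle.load(open("w4.pkl","rb")); o=p["obs"]; t=o["ee_pos"]; T=rot(o["tcp_rot"]); W=cloud(p); L=(W-t)@T
m=np.hypot(W[...,0]-.509,W[...,1]-.2425)<.08
def circ(q,r,c0):
    H=cv2.convexHull(q.astype(np.float32))[:,0]
    return least_squares(lambda c:np.hypot(H[:,0]-c[0],H[:,1]-c[1])-c[2],[*c0,r],loss="soft_l1",f_scale=.0007).x
print("disc",circ(L[m&(W[...,2]>.046)&(W[...,2]<.064)][:,:2],.0625,[-.056,-.003]))
n=m&(W[...,2]>.066)&(W[...,2]<.09)&(np.hypot(W[...,0]-.508,W[...,1]-.243)<.03)
print("nose",circ(L[n][:,:2],.022,[-.056,-.003]))
k=L[m&(W[...,2]>.0555)&(W[...,2]<.061)]
for lo in np.arange(-.096,-.014,.004):
    q=k[(k[:,0]>=lo)&(k[:,0]<lo+.004)]; a=q[q[:,1]>-.003][:,1]; b=q[q[:,1]<-.003][:,1]
    if len(a) and len(b): print(round(lo+.002,3),np.round([b.min(),b.max(),a.min(),a.max()],4))
# hinge barrel: bright pixels near the hinge
h=m&(L[...,0]<-.095)&(p["color"].mean(2)>100)&(W[...,2]>.053); v,u=np.where(h); 
if len(v): print("hinge",len(v),L[h].mean(0),(at_z(p,(u.mean(),v.mean()),.058)-t)@T)
E
```

```text
disc [-0.05701992 -0.00322593  0.06224383]
nose [-0.05725139 -0.00319548  0.02166809]
-0.094 [-0.032  -0.0228  0.0157  0.0238]
-0.09 [-0.0342 -0.0263  0.0178  0.0283]
-0.086 [-0.0377 -0.0286  0.0224  0.0294]
-0.082 [-0.0377 -0.0294  0.02    0.0294]
-0.078 [-0.0363 -0.0259  0.0165  0.0257]
-0.074 [-0.0316 -0.0235  0.0154  0.0224]
-0.07 [-0.0282 -0.0247  0.0187  0.0187]
-0.066 [-0.0256 -0.0256  0.0186  0.0209]
-0.062 [-0.0279 -0.0267  0.0197  0.022 ]
-0.058 [-0.0278 -0.0255  0.0196  0.022 ]
-0.054 [-0.0276 -0.0242  0.0184  0.0219]
-0.05 [-0.0276 -0.0219  0.0173  0.0229]
-0.046 [-0.0275 -0.0207  0.015   0.0228]
-0.042 [-0.0263 -0.0184  0.0138  0.0206]
-0.038 [-0.0251 -0.0172 -0.0018  0.0237]
-0.034 [-0.0272 -0.0183  0.0159  0.027 ]
-0.03 [-0.0315 -0.0215  0.0204  0.0313]
-0.026 [-0.0337 -0.0249  0.0237  0.0301]
-0.022 [-0.0346 -0.0258  0.0213  0.0266]
-0.018 [-0.0269 -0.0224  0.0189  0.0256]
-0.014 [-0.0257 -0.018   0.0037  0.0244]
hinge 95 [-0.1049427  -0.0049911   0.18325277] [-0.10567896 -0.00501409  0.18454738]
```

The fits show the ring about 2–3 mm toward its eyes: spindle axis at tool x −57.1 mm, ring centre near −54.8 mm. Time is plentiful, so I nudge it back with the part-closed fingers against the fronts of the tabs.

>>> move_arm(
  offset=[
    [2.2,0,0],
    [0,0,4],
    [0,0,4],
    [0,0,4],
    [0,0,3.5],
  ],
  twist=[
    [0,0,0.054],
    [0,0,0],
    [0,0,0],
    [0,0,0],
    [0,0,0],
  ],
  grip=[0.56,0.56,0.56,0.56,0.56],
)

```text
time: 9.1
ee_pos: [0.4332, 0.2713, 0.0839]
tcp_rot: [180.0, 0.0, 159.2]
wrist_force: [0.6, 0.1, 0.4]
opening: 0.0478
grasp_force: 0.0
```

>>> move_arm(
  offset=[
    [0,0,0.4],
    [-0.4,0,0],
    [-0.3,0,0],
    [-0.2,0,0],
    [-0.2,0,0],
  ],
  twist=[
    [0,0,0],
    [0,0,0],
    [0,0,0],
    [0,0,0],
    [0,0,0],
  ],
  grip=[0.56,0.56,0.56,0.56,0.56],
)

```text
time: 9.6
ee_pos: [0.4447, 0.2679, 0.0826]
tcp_rot: [179.9, 0.1, 159.1]
wrist_force: [-0.1, 0.3, 0.5]
opening: 0.0478
grasp_force: 0.4
```

>>> move_arm(
  offset=[
    [0,0,0],
    [0,0,0],
  ],
  twist=[
    [0,0,0],
    [0,0,0],
  ],
  grip=[0.56,0.56],
)

```text
time: 9.8
ee_pos: [0.4439, 0.2676, 0.0813]
tcp_rot: [180.0, 0.0, 159.1]
wrist_force: [0.1, -0.6, -0.0]
opening: 0.0478
grasp_force: 0.0
```

```bash
cat > fin.py <<'E'
from h import *
from scipy.optimize import least_squares
def circ(q,r,c0):
    H=cv2.convexHull(q.astype(np.float32))[:,0]
    return least_squares(lambda c:np.hypot(H[:,0]-c[0],H[:,1]-c[1])-c[2],[*c0,r],loss="soft_l1",f_scale=.0007).x
def meas(p):
    W=cloud(p); o=p["obs"]; T=rot(o["tcp_rot"]); t=o["ee_pos"]; L=(W-t)@T
    m=np.hypot(W[...,0]-.508,W[...,1]-.243)<.08
    c0=((np.array([.508,.243,.05])-t)@T)[:2]
    d=circ(L[m&(W[...,2]>.046)&(W[...,2]<.064)][:,:2],.0625,c0)
    k=L[m&(W[...,2]>.0555)&(W[...,2]<.061)]-[*d[:2],0]
    e=L[m&(W[...,2]>.075)&(W[...,2]<.105)]-[*d[:2],0]; e=e[e[:,0]>.032]
    print(o["time"],"axis",np.round(d,4),"ring x",np.round([k[:,0].min(),k[:,0].max()],4),"z",np.round(t[2]-np.percentile(k[:,2],[5,50,95]),4))
    for q in (e[e[:,1]<0],e[e[:,1]>0]):
        if len(q): print(" eye",len(q),np.round(q.min(0)[:2],4),np.round(q.max(0)[:2],4))
    w=k[abs(k[:,0])<.008]; a=w[w[:,1]>0][:,1]; b=w[w[:,1]<0][:,1]
    print(" waist outer",b.min(),a.max(),"inner",b.max(),a.min())
    for s in ((-.04,-.02),(.02,.04)):
        q=k[(k[:,0]>s[0])&(k[:,0]<s[1])]; print(" lobe",np.round(q[q[:,1].argsort()[[0,1,2,3,-4,-3,-2,-1]],0],4))
E
python3 - <<'E'
from fin import *
meas(pickle.load(open("w4.pkl","rb")))
p=cam("wrist"); print(p["obs"]["ee_pos"],p["obs"]["opening"],p["obs"]["wrist_force"]); save(p,"i"); meas(p)
E
```

```text
8.55 axis [-0.057  -0.0032  0.0622] ring x [-0.0546  0.0592] z [0.0597 0.0583 0.0567]
 eye 140 [ 0.0459 -0.0284] [ 0.0593 -0.0218]
 eye 145 [0.0428 0.0271] [0.0565 0.0348]
 waist outer -0.024637963283273966 0.026160484957976064 inner -0.019823702951556187 0.020499911747242482
 lobe [-0.0273 -0.0261 -0.0241 -0.0271 -0.0288 -0.0299 -0.028  -0.0269]
 lobe [0.0338 0.0322 0.0312 0.0311 0.0266 0.0291 0.0277 0.0288]
[0.44392866 0.26756112 0.08134646] 0.047847911338384445 [ 0.12059836 -0.62853875 -0.00121575]
9.8 axis [-0.0415  0.0013  0.0381] ring x [-0.0131  0.0284] z [0.0593 0.0581 0.0562]
 eye 552 [ 0.032  -0.0269] [ 0.0492 -0.0247]
 eye 547 [0.032  0.0222] [0.0492 0.0245]
 waist outer -0.028886628167439494 0.029173157483405796 inner -0.00046523690379435604 0.00013606355649881064Traceback (most recent call last):
  File "<stdin>", line 3, in <module>
  File "fin.py", line 19, in meas
    q=k[(k[:,0]>s[0])&(k[:,0]<s[1])]; print(" lobe",np.round(q[q[:,1].argsort()[[0,1,2,3,-4,-3,-2,-1]],0],4))
                                                               ~~~~~~~~~~~~~~~~^^^^^^^^^^^^^^^^^^^^^^^
IndexError: index 0 is out of bounds for axis 0 with size 0
```

View pics/i.png

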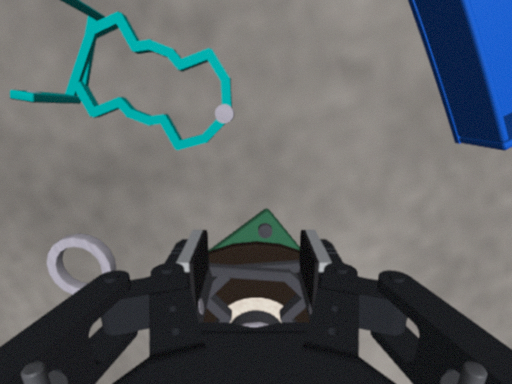

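The fingers stand just at the fronts of the tabs. I push 2 mm more, back off, rise and look again.

>>> move_arm(
  offset=[
    [-0.1,0,0],
    [-0.1,0,0],
    [0,0,0],
    [0,0,0],
    [0.8,0,0],
  ],
  twist=[
    [0,0,0],
    [0,0,0],
    [0,0,0],
    [0,0,0],
    [0,0,0],
  ],
  grip=[0.56,0.56,0.56,0.56,0.56],
)

```text
time: 10.35
ee_pos: [0.4384, 0.2696, 0.0809]
tcp_rot: [-180.0, 0.0, 159.1]
wrist_force: [0.5, -0.0, -0.1]
opening: 0.0479
grasp_force: 0.0
```

>>> move_arm(
  offset=[
    [0.5,0,-1],
    [0,0,-4],
    [0,0,-4],
    [-1,0,-4],
    [-1,0,-3],
  ],
  twist=[
    [0,0,0],
    [0,0,0],
    [0,0,0],
    [0,0,0],
    [0,0,0],
  ],
  grip=[0.56,0.56,0.56,1,1],
)

```text
time: 10.85
ee_pos: [0.4519, 0.2646, 0.2447]
tcp_rot: [179.9, 0.1, 159.2]
wrist_force: [0.1, 0.1, -0.3]
opening: 0.075
grasp_force: 0.0
```

>>> move_arm(
  offset=[
    [0,0,0],
    [0,0,0],
  ],
  twist=[
    [0,0,0],
    [0,0,0],
  ],
  grip=[1,1],
)

```text
time: 11.05
ee_pos: [0.4522, 0.2646, 0.2421]
tcp_rot: [179.9, 0.1, 159.2]
wrist_force: [-0.6, 0.0, -0.3]
opening: 0.0855
grasp_force: 0.0
```

```bash
python3 - <<'E'
from fin import *
p=cam("wrist"); print(p["obs"]["ee_pos"]); cv2.imwrite("pics/j.png",cv2.resize(p["color"][110:310,130:390],(780,600),interpolation=cv2.INTER_CUBIC)[:,:,::-1]); meas(p)
E
```

```text
[0.45217049 0.26455584 0.24205902]
11.05 axis [-0.0589  0.0006  0.0622] ring x [-0.0565  0.0559] z [0.0597 0.0582 0.0565]
 eye 145 [ 0.0419 -0.0315] [ 0.0558 -0.0245]
 eye 148 [0.0419 0.0244] [0.0558 0.0318]
 waist outer -0.02517693959291021 0.02562645460189504 inner -0.020312644827805704 0.019943307547905815
 lobe [-0.0311 -0.0298 -0.0286 -0.0269 -0.0282 -0.0296 -0.0274 -0.0312]
 lobe [0.0277 0.0263 0.0277 0.0273 0.0251 0.0278 0.0263 0.0277]
```

View pics/j.png

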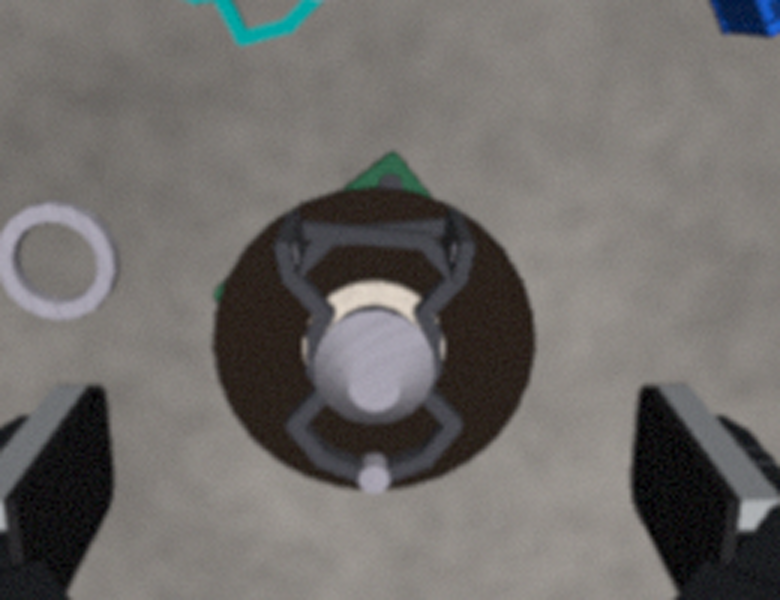

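The ring is now centred to within about 1 mm: its extents are −56.5/+55.9 mm and its waists ±20 mm about the axis. It lies flat and closed, and nothing is touching it, so I hand the job in.

```bash
python3 -c "
from workcell import bot
print(bot.job_done())"
```

```text
the job is handed in; nothing more can be done
None
```

The dark spring ring is in the groove on the disc's spindle, flat, fully closed and centred to about 1 mm by the last wrist-camera check; I handed the job in at about 11 s of the 38 s, with the gripper clear of everything.

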